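Build up the bearing post and hold the bearing ready over it

ROBOT

A 6-joint arm with a two-finger parallel gripper is mounted at the origin on a cart in front of the work surface, level with it; the furniture and walls round the work are solid. World frame = base frame: x ahead of the robot, y to its left, z up, the work surface at z = 0. Lengths are in m, angles in rad, forces in N, time in s.
With the tool pointing down it reaches from about 0.35 to 0.775 m from the base axis. Payload 7.3 kg.
Tool frame: the origin (TCP) lies at the very end of the fingers, on their centre line; the grasp point (between the pads) lies 19 mm behind it; z points along the fingers, y is the line along which they close (so a half turn about z gives the same grasp; the last joint's range is limited). The gripper opens to 92 mm and grips with 3 to 60 N. Pads are 19 mm wide; open, the fingers measure 130 mm over their backs; the gripper's body (75 mm by 190 mm) begins 47 mm behind the grasp point.
Start: joints at [1.007, 0.342, 1.524, -0, 1.275, -0.146], TCP at [0.213, 0.48, 0.227] pointing down, gripper open.
Joint ranges: [-2.53, 2.53], [-0.77, 2.02], [0.04, 2.7], [-1, 4.14], [0.28, 2.66], [-3.11, 3.11]. Speed limits (rad/s): [2.57, 2.57, 3.14, 3.14, 3.14, 3.14].

INTERFACE

Orientations are given as [roll, pitch, yaw] about the fixed x, y, z axes, in that order (R = Rz(yaw) Ry(pitch) Rx(roll)).
In Python, from cell import * gives the robot as it stands.
- The arm moves only by the tool step_arm, never from a script. Its argument "commands" is a list of rows, each a list of 7 numbers: the opening, from 0 (shut) to 1 (fully open), then the shift along the world's x, y, z in cm, then the turn, a rotation vector about the world's x, y, z in rad. A call has 1 to 5 rows; each row is the pose to reach, as a shift and turn from the pose commanded when the call began; what a row does not reach only later rows make up. A row lasts 1/12 s, in which the tool goes at most 41.7 mm and 7.16 degrees, less where a joint would pass 70% of its speed; a pose out of reach is approached as far as the arm can. A call with a gripper value outside its range is refused whole. The fingers move at their own pace and stop on an object; "grip_force" is the grip in N (left out, the last holds). Time passes only in rows, so rows that repeat a pose let the fingers close. It gives the time, the measured TCP pose, the force, the opening and the grip force at its end, in the units of the state.
- observe(): the state, without advancing time (a new reading comes with each control period).
- read_camera(name): name is "scene" or "top" or "wrist"; returns the picture (420x560x3 uint8, red, green, blue); there is no depth.
- camera_model(name): a dict with "vfov" (degrees; the focal length in pixels is half the picture's height over the tangent of half this angle, whatever the lens; pixels are square), "cx", "cy" (the principal point, pixels), "world_to_cam" (4x4, takes a point from world to camera coordinates). Camera axes: x right, y up, looking along -z (the intrinsics and any distortion apply to the point x, -y, -z); pixel columns grow to the right and rows downward; lengths in m; the calibration is good to about 2 mm. A picture is of the moment at which its call begins: read the wrist's pose just before it. camera_model takes no time and is no camera call; for the wrist camera it gives the pose at the moment of the call.
- hand_in(): hands the job in; it is judged then, once.
The state is a dict: "time": time; "qpos": joint angles; "qvel": joint speeds; "joint_efforts": joint torques, N m; "tool_pos": TCP position; "tool_rot": TCP orientation; "contact_force": force on the tool from outside, world axes, zero at the start; "torque": the same for the moment, N m; "opening": finger opening in m; "grip_force": force on a finger pad.
Only numpy, scipy, OpenCV 4.12 (cv2) and the standard library are available. Lean on these libraries where they do the work, as an engineer would, in place of code of your own. Each camera call takes 0.05 s, during which the arm holds its last target. There are 200 camera calls.

TASK

On the green jig, thread the wide dark ring and then the narrower brass ring down the post, each fully home. Then pick up the bearing, lift it higher than the tallest of the three containers standing in the row between, and bring it over to the jig; do not shift or tip the containers, and never let the bearing touch the post. Finish still gripping the bearing: hold it still and level, centred over the post with its underside about a centimetre above the post's tip, so that I can oil the seat before it goes on.

Things in the scene. Friction and masses are not known exactly. Their poses are not given: they have to be found in the camera images.
- jig: assembly jig, fixed to the bench: green square plate 110x110 mm, 12 mm thick, with a plain upright steel post in its middle, 24 mm in diameter, 50 mm tall above the plate, its top edge chamfered 4 mm. Origin: centre of the plate's underside; z up along the post
- jig_seat (a point): point on the post's axis at the plate's top face, 12 mm above the bench; z up
- post_tip (a point): centre of the post's top face, 62 mm above the bench; z up
- dark_ring: wide dark steel ring, 56 mm outside, 27 mm bore, 14 mm high, 0.12 kg, lying flat on the bench. Origin: centre of its underside; z along its axis, up. Goes on first
- brass_ring: brass ring, 44 mm outside, 27 mm bore, 16 mm high, 0.1 kg, lying flat on the bench. Origin: centre of its underside; z along its axis, up. Goes on second, on top of the dark ring
- bearing: bright steel ball bearing, 52 mm outside, 25 mm bore, 15 mm high, 0.13 kg, lying flat on the bench. Origin: centre of its underside; z along its axis, up. The two rings and the bearing may lie in any of three places on the right
- grease_tub: cream grease tub with a green band, 71 mm wide, 97 mm tall, loose, standing in the row between the rings and the jig; the order of the three in the row changes. Origin: centre of its underside; z up
- oil_filter: orange and black oil filter, 69 mm wide, 78 mm tall, loose, standing in the same row. Origin: centre of its underside; z up
- glue_bottle: white glue bottle with red band and cap, 40 mm wide, 125 mm tall (the tallest of the row), loose, standing in the same row. Origin: centre of its underside; z up

How it is judged:
On the way, in this order (a step that is already met when the one before it is completed fails the run):
1. the dark ring is fully home on the post, flat on the plate (z of dark_ring in the frame of jig_seat between -0.003 and 0.003 m and horizontal distance between dark_ring and jig_seat below 0.005 m and angle between dark_ring's own z axis and vertical below 0.08 rad), for 0.2 s.
2. the brass ring is fully home on the post, flat on the dark ring (all of step 1 and z of brass_ring in the frame of jig_seat between 0.011 and 0.017 m and horizontal distance between brass_ring and jig_seat below 0.005 m and angle between brass_ring's own z axis and vertical below 0.08 rad), for 0.2 s.
3. the bearing is lifted higher than the tallest container (height (world z) of bearing above 0.125 m), for 0.05 s.
At the end, for the whole second after the job is handed in: rings home, dark below brass (height 3 mm, axis 5 mm, 0.08 rad); bearing held by the fingers alone, still, underside 3 to 20 mm above the post tip, centre within 5 mm of its axis, level within 0.12 rad, touching neither jig, rings nor containers (all of step 2 and z of bearing in the frame of post_tip between 0.003 and 0.02 m and horizontal distance between bearing and post_tip below 0.005 m and angle between the z axis of bearing and the z axis of jig, either way round below 0.12 rad and linear speed of bearing below 0.02 m/s and contact force between bearing and the fingers above 1 N and contact force between bearing and jig below 0.1 N and contact force between bearing and dark_ring below 0.1 N and contact force between bearing and brass_ring below 0.1 N and contact force between bearing and grease_tub below 0.1 N and contact force between bearing and oil_filter below 0.1 N and contact force between bearing and glue_bottle below 0.1 N); the arm keeps its last pose, push and grip.
It fails at once if a container in the row is shifted more than 20 mm or tipped (distance of any of grease_tub, oil_filter, glue_bottle from where it was at the start of the episode above 0.02 m or angle between any of grease_tub, oil_filter, glue_bottle's own z axis and vertical above 0.3 rad).
It fails at once if the bearing touches the jig (contact force between bearing and jig above 0.5 N).
It also fails if it takes over 72 s, if anything falls off the work surface, if the arm or the gripper's body presses on something with over 40 N, if the wrist force passes 120 N, or if a joint passes its speed limit or range.

## Working session

There is one attempt and no reset: what is moved stays moved. The work goes in short steps, Python scripts to look and compute and a tool call to move; the robot and the scene stay as the last step left them, time stands still between calls to the robot, and variables do not carry over. Pictures are saved under pics/ and viewed, at most 10 in all, crops included, and the job is handed in when it is done.

Besides the shell and the picture viewer there is one more tool, called after "Call:" as name([rows], argument=value, ...), one row to a line, values as JSON. step_arm: Moves the arm, as the interface text tells. Its arguments: {"type":"object","properties":{"commands":{"type":"array"},"grip_force":{"type":"number"}},"required":["commands"]}

```bash
mkdir -p pics; ls; python3 - <<'E'
from cell import *
import cv2,numpy as np
for n in ("scene","top"):
    im=read_camera(n); cv2.imwrite(f"pics/{n}0.png",im[:,:,::-1])
    m=camera_model(n); print(n,{k:(np.round(v,4).tolist() if not isinstance(v,str) else v) for k,v in m.items()})
s=observe(); print(s)
E
```

```text
pics
scene {'vfov': 53.655, 'cx': 281.7703, 'cy': 207.5941, 'world_to_cam': [[0.6479, -0.7617, 0.0038, -0.3593], [0.5894, 0.5045, 0.631, -0.3412], [-0.4825, -0.4066, 0.7758, -0.7885], [0.0, 0.0, 0.0, 1.0]]}
top {'vfov': 47.7481, 'cx': 284.0525, 'cy': 209.8496, 'world_to_cam': [[0.0191, -0.9996, 0.0225, -0.0636], [0.9872, 0.0224, 0.1581, -0.5578], [-0.1585, 0.0192, 0.9872, -1.3057], [0.0, 0.0, 0.0, 1.0]]}
{'time': 0.1, 'qpos': array([ 1.00695518e+00,  3.42606917e-01,  1.52491881e+00, -2.45882843e-05,
        1.27537607e+00, -1.45988844e-01]), 'qvel': array([ 0.00059547, -0.0032998 , -0.00345267,  0.00069953,  0.00015689,
       -0.00032983]), 'joint_efforts': array([ 1.17514435e-03, -4.32003736e+01, -2.44695067e+01,  7.18549825e-02,
        5.26715477e-02, -1.01500052e-05]), 'tool_pos': array([0.21283316, 0.47953465, 0.22613933]), 'tool_rot': array([-3.14029401e+00, -1.67178713e-04,  2.72374741e+00]), 'contact_force': array([-0.93129691,  0.93438553, -0.09223892]), 'torque': array([-0.04537676,  0.04147788, -0.07172791]), 'grip_force': 0.0, 'opening': 0.09198354940545862}
```

View pics/scene0.png

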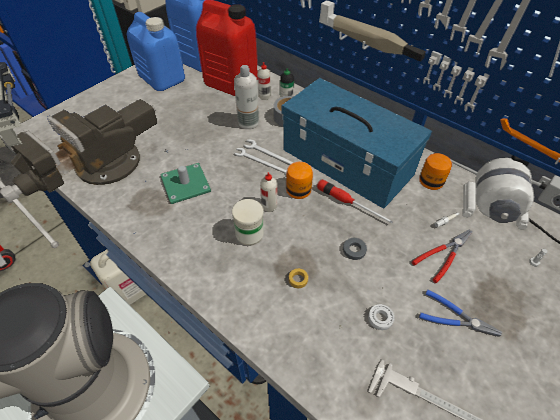

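View pics/top0.png

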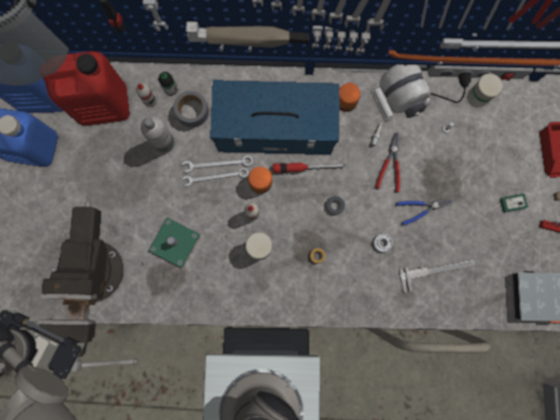

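The scene view shows the jig at (186,180), tub (249,220), bottle (268,190), filter (299,180), dark ring (354,248), brass ring (298,278) and bearing (381,316). In the top view the dark ring is at (335,205), brass ring (317,256), bearing (382,243) and post (170,241).

```bash
cat > h.py <<'E'
import numpy as np, cv2
from cell import *
def ray(m,px):
    f=210/np.tan(np.radians(m["vfov"])/2); T=np.array(m["world_to_cam"]); R=T[:3,:3]
    px=np.asarray(px,float); d=np.array([(px[0]-m["cx"])/f,-(px[1]-m["cy"])/f,-1])
    return -R.T@T[:3,3], R.T@d/np.linalg.norm(d)
def plane(m,px,z):
    o,d=ray(m,px); return o+d*(z-o[2])/d[2]
def tri(*mp):
    A=np.zeros((3,3)); b=np.zeros(3); L=[]
    for m,p in mp:
        o,d=ray(m,p); P=np.eye(3)-np.outer(d,d); A+=P; b+=P@o; L.append((o,P))
    x=np.linalg.solve(A,b); return x, max(np.linalg.norm(P@(x-o)) for o,P in L)
def proj(m,x):
    f=210/np.tan(np.radians(m["vfov"])/2); c=(np.array(m["world_to_cam"])@np.r_[x,1])[:3]
    return np.array([m["cx"]+f*c[0]/-c[2], m["cy"]-f*c[1]/-c[2]])
E
python3 - <<'E'
from h import *
S=camera_model("scene");T=camera_model("top");np.set_printoptions(precision=4,suppress=True)
for n,a,b,z in [("dark",(354,248),(335,205),.007),("brass",(298,278),(317,256),.008),("bearing",(381,316),(382,243),.007),("plate",(186,181),(175,242),.012),
 ("tubtop",(249,208),(259,242),.097),("filtop",(299,170),(261,178),.078),("captop",(267,176),(252,206),.125),("tip",(182,169),(169,240),.062)]:
    print(n,tri((S,a),(T,b)),plane(S,a,z),plane(T,b,z))
o=observe(); W=camera_model("wrist"); Tw=np.array(W["world_to_cam"]);print(-Tw[:3,:3].T@Tw[:3,3]-o["tool_pos"],Tw[2,:3],W["vfov"])
E
```

```text
dark (array([ 0.5825, -0.2017,  0.0066]), np.float64(0.0008002247823118328)) [ 0.5816 -0.2012  0.007 ] [ 0.5829 -0.2022  0.007 ]
brass (array([ 0.4327, -0.1508,  0.007 ]), np.float64(0.0004963911281072472)) [ 0.4326 -0.1514  0.008 ] [ 0.4322 -0.1503  0.008 ]
bearing (array([ 0.4745, -0.3402,  0.0084]), np.float64(0.001209346997949403)) [ 0.4761 -0.341   0.007 ] [ 0.4739 -0.3395  0.007 ]
plate (array([0.4638, 0.2583, 0.0133]), np.float64(0.00023136430667516225)) [0.4646 0.2593 0.012 ] [0.4637 0.2587 0.012 ]
tubtop (array([0.46  , 0.0159, 0.0972]), np.float64(0.0013142751723956016)) [0.4591 0.0169 0.097 ] [0.4611 0.0151 0.097 ]
filtop (array([0.6415, 0.0159, 0.0789]), np.float64(0.0012550361555099452)) [0.6412 0.0172 0.078 ] [0.6426 0.015  0.078 ]
captop (array([0.5531, 0.0392, 0.1127]), np.float64(0.004675945754783821)) [0.5408 0.034  0.125 ] [0.5546 0.0356 0.125 ]
tip (array([0.466 , 0.2672, 0.0511]), np.float64(0.0006203367531593977)) [0.4608 0.2572 0.062 ] [0.4645 0.2651 0.062 ]
[-0.0774  0.0343  0.1592] [-0.2794  0.1268  0.9518] 63.16763238939778
```

Call:
step_arm([
  [1,11,-10.5,0,0,0,0],
  [1,11,-10.5,0,0,0,0],
  [1,11,-10.5,0,0,0,0],
  [1,11,-10.5,0,0,0,0],
])

```text
time: 0.43
tool_pos: [0.3246, 0.3726, 0.2264]
tool_rot: [-3.141, 0.001, 2.723]
contact_force: [-0.3, 0.7, 0.4]
opening: 0.0917
grip_force: 0.0
```

Call:
step_arm([
  [1,11,-10.5,2,0,0,0],
  [1,11,-10.5,2,0,0,0],
  [1,11,-10.5,2,0,0,0],
  [1,11,-10.5,2,0,0,0],
  [1,11,-10.5,2,0,0,0],
])

```text
time: 0.85
tool_pos: [0.4367, 0.2664, 0.247]
tool_rot: [-3.142, 0.002, 2.719]
contact_force: [0.8, -1.0, 1.0]
opening: 0.092
grip_force: 0.0
```

```bash
cat > look.py <<'E'
import sys,pickle
from h import *
n=sys.argv[1]
s=observe(); m=camera_model("wrist"); im=read_camera("wrist")
cv2.imwrite(f"pics/{n}.png",im[:,:,::-1]); pickle.dump((m,s),open(f"pics/{n}.pkl","wb"))
np.set_printoptions(precision=4,suppress=True); print(s["time"],s["tool_pos"],s["tool_rot"])
E
python3 look.py j1
```

```text
0.85 [0.4367 0.2664 0.247 ] [-3.1416  0.0024  2.7187]
```

View pics/j1.png

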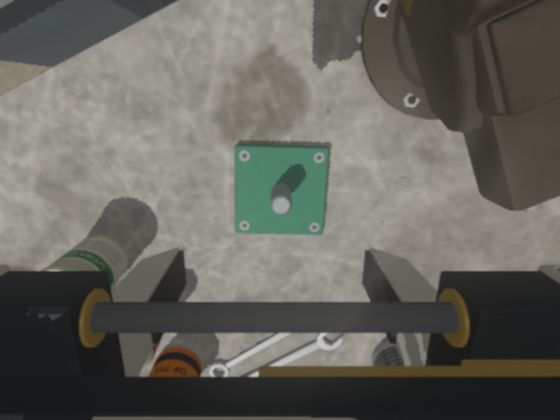

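Call:
step_arm([
  [1,5,-6,0,0,0,0],
  [1,5,-6,0,0,0,0],
  [1,5,-6,0,0,0,0],
])

```text
time: 1.15
tool_pos: [0.4854, 0.2068, 0.2461]
tool_rot: [-3.14, 0.001, 2.721]
contact_force: [0.3, -0.3, -0.1]
opening: 0.0917
grip_force: 0.0
```

The plate is centred near (281,190) and the post tip near (281,203). Next I take the second wrist view and measure.

```bash
python3 look.py j2; cat > jig.py <<'E'
from h import *; import pickle,sys
np.set_printoptions(precision=4,suppress=True)
V=[]
for n in sys.argv[1:]:
    im=cv2.imread(f"pics/{n}.png"); m,s=pickle.load(open(f"pics/{n}.pkl","rb"))
    g=proj(m,[.464,.259,.012]); hsv=cv2.cvtColor(im,cv2.COLOR_BGR2HSV)
    k=cv2.inRange(hsv,(65,90,40),(95,255,255)); yy,xx=np.indices(k.shape); k[np.hypot(xx-g[0],yy-g[1])>90]=0
    c=max(cv2.findContours(k,cv2.RETR_EXTERNAL,cv2.CHAIN_APPROX_NONE)[0],key=cv2.contourArea)
    r=cv2.minAreaRect(c); box=cv2.boxPoints(r)
    hull=np.zeros_like(k); cv2.fillConvexPoly(hull,cv2.convexHull(c),255); hull=cv2.erode(hull,np.ones((9,9)))
    t=((hsv[...,1]<40)&(hsv[...,2]>140)&(hull>0)).astype(np.uint8)
    cs=cv2.findContours(t,cv2.RETR_EXTERNAL,cv2.CHAIN_APPROX_NONE)[0]
    c2=max(cs,key=lambda q:cv2.contourArea(q)); e=cv2.minEnclosingCircle(c2); M=cv2.moments(c2); p=(M['m10']/M['m00'],M['m01']/M['m00'])
    print(n,r,"tip",p,e,cv2.contourArea(c2),"plate@.010",plane(m,r[0],.010),"tip@.062",plane(m,p,.062)); V.append((m,r[0],p))
    b=im.copy(); cv2.drawContours(b,[c,c2],-1,(0,0,255),1); x,y=map(int,g); cv2.imwrite(f"pics/{n}_d.png",cv2.resize(b[max(0,y-60):y+60,x-70:x+70],None,fx=4,fy=4))
print("plate",tri(*[(m,a) for m,a,_ in V]),"tip",tri(*[(m,p) for m,_,p in V]))
E
python3 jig.py j1 j2; cd pics; python3 -c "
import cv2,numpy as np
a=cv2.imread('j1_d.png');b=cv2.imread('j2_d.png');a=cv2.resize(a,(400,340));b=cv2.resize(b,(400,340));cv2.imwrite('jd.png',np.hstack([a,b]))"
```

```text
1.15 [0.4854 0.2068 0.2461] [-3.1402  0.0014  2.7211]
j1 ((281.5, 189.5), (85.0, 91.0), 90.0) tip (280.4569892473118, 205.33602150537635) ((280.5, 205.5), 8.276573181152344) 186.0 plate@.010 [0.4607 0.2648 0.01  ] tip@.062 [0.4628 0.2615 0.062 ]
j2 ((312.4226379394531, 131.1300811767578), (96.69347381591797, 95.84091186523438), 1.6846843957901) tip (315.9009826152683, 139.81103552532124) ((316.0, 140.0), 9.219644546508789) 220.5 plate@.010 [0.4604 0.2648 0.01  ] tip@.062 [0.4627 0.2617 0.062 ]
plate (array([0.4603, 0.2648, 0.0114]), np.float64(0.00010381806993606586)) tip (array([0.4625, 0.2616, 0.0629]), np.float64(5.4099494138733103e-05))
```

View pics/jd.png

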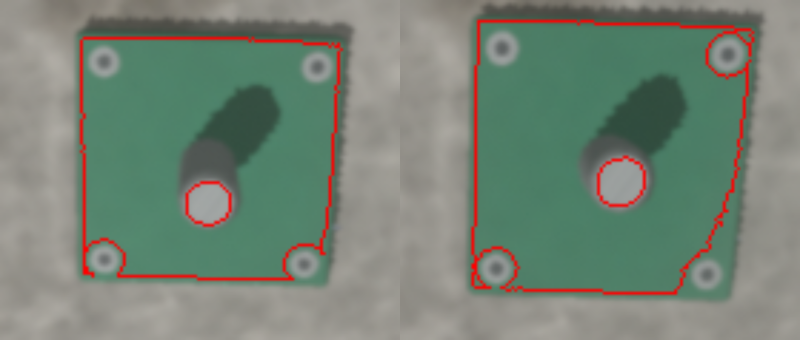

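Call:
step_arm([
  [1,6,-20,2,0,0,0],
  [1,6,-20,2,0,0,0],
  [1,6,-20,2,0,0,0],
  [1,6,-20,2,0,0,0],
  [1,6,-20,2,0,0,0],
])

```text
time: 1.62
tool_pos: [0.5421, 0.0117, 0.2666]
tool_rot: [3.141, -0.001, 2.726]
contact_force: [1.0, 0.1, 0.3]
opening: 0.0919
grip_force: 0.0
```

Call:
step_arm([
  [1,0,-18,0,0,0,0],
  [1,0,-18,0,0,0,0],
  [1,0,-18,0,0,0,0],
  [1,0,-18,0,0,0,0],
  [1,0,-18,0,0,0,0],
])

```text
time: 2.03
tool_pos: [0.5421, -0.1718, 0.266]
tool_rot: [-3.141, -0.001, 2.722]
contact_force: [-1.1, -0.2, -0.4]
opening: 0.0922
grip_force: 0.0
```

The red outlines match the post's top face, so the tip is at (0.4625, 0.2616, 0.063). Next are the rings, again from two wrist positions.

```bash
python3 look.py r1
```

```text
2.0333 [ 0.5421 -0.1718  0.266 ] [-3.1405 -0.0006  2.7215]
```

View pics/r1.png

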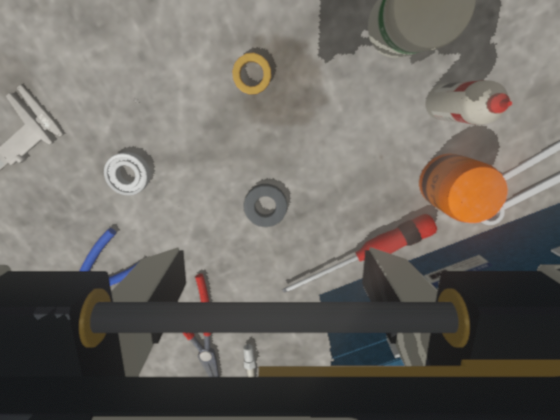

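Call:
step_arm([
  [1,2,-8,-2,0,0,0],
  [1,2,-8,-2,0,0,0],
  [1,2,-8,-2,0,0,0],
  [1,2,-8,-2,0,0,0],
])

```text
time: 2.42
tool_pos: [0.5627, -0.2478, 0.2447]
tool_rot: [3.14, -0.003, 2.723]
contact_force: [1.0, 1.2, -0.0]
opening: 0.0919
grip_force: 0.0
```

Brass ring at (252,74), bearing (126,173), dark ring (266,205), containers in the right half.

```bash
python3 look.py r2; cat > rings.py <<'E'
from h import *; import pickle,sys
np.set_printoptions(precision=4,suppress=True)
G={"dark":[.5825,-.202,.007],"brass":[.4327,-.1508,.008],"bearing":[.4745,-.3402,.0075]}; V={k:[] for k in G}
tiles=[]
for n in sys.argv[1:]:
    im=cv2.imread(f"pics/{n}.png"); m,s=pickle.load(open(f"pics/{n}.pkl","rb")); hsv=cv2.cvtColor(im,cv2.COLOR_BGR2HSV)
    for k,g0 in G.items():
        p=proj(m,g0)
        if not(25<p[0]<535 and 25<p[1]<245): continue
        M={"dark":cv2.inRange(hsv,(0,0,0),(180,90,88)),"brass":cv2.inRange(hsv,(12,110,60),(35,255,255)),"bearing":cv2.inRange(hsv,(0,0,175),(180,45,255))}[k]
        yy,xx=np.indices(M.shape); M[np.hypot(xx-p[0],yy-p[1])>38]=0
        M=cv2.morphologyEx(M,cv2.MORPH_OPEN,np.ones((3,3)))
        c=max(cv2.findContours(M,cv2.RETR_EXTERNAL,cv2.CHAIN_APPROX_NONE)[0],key=cv2.contourArea); c=cv2.convexHull(c)
        e=cv2.fitEllipse(c); q=cv2.moments(c); q=(q['m10']/q['m00'],q['m01']/q['m00'])
        print(n,k,np.round(q,1),np.round(e[1],1),plane(m,q,g0[2])); V[k].append((m,q))
        b=im.copy(); cv2.drawContours(b,[c],-1,(0,0,255),1); x,y=map(int,p); tiles.append(cv2.resize(b[max(0,y-35):max(0,y-35)+70,max(0,x-35):max(0,x-35)+70],(200,200)))
for k,v in V.items():
    if len(v)>1: print(k,tri(*v))
while len(tiles)%3: tiles.append(tiles[-1]*0)
cv2.imwrite("pics/tiles_%s.png"%sys.argv[1],np.vstack([np.hstack(tiles[i:i+3]) for i in range(0,len(tiles),3)]))
E
python3 rings.py r1 r2
```

```text
2.4167 [ 0.5627 -0.2478  0.2447] [ 3.1403 -0.0034  2.723 ]
r1 dark [271.7 188. ] [11.  27.3] [ 0.5641 -0.1858  0.007 ]
r1 brass [251.6  73. ] [37.9 41.1] [ 0.431  -0.1509  0.008 ]
r1 bearing [125.4 172.8] [34.6 45.1] [ 0.4716 -0.3441  0.0075]
r2 dark [317.2 180. ] [ 9.4 18.3] [ 0.5924 -0.205   0.007 ]
r2 bearing [166.4 133.5] [38.5 48.4] [ 0.4715 -0.3419  0.0075]
dark (array([ 0.6005, -0.1998, -0.081 ]), np.float64(0.015462661882426428))
bearing (array([ 0.4716, -0.3383,  0.0191]), np.float64(0.00027198110793213623))
```

View pics/tiles_r1.png

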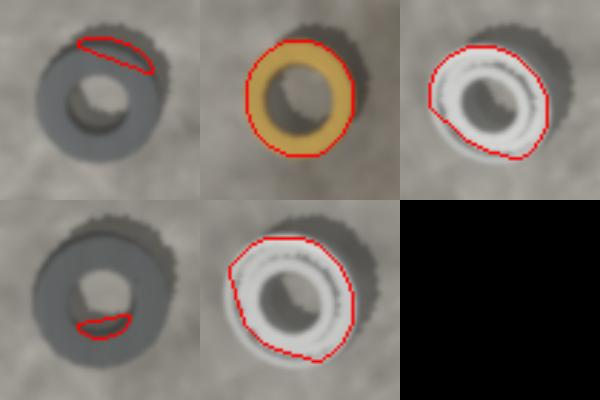

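Brass outlines well. The dark and bearing masks need better colours: the parts look bluish against a warm bench.

```bash
python3 - <<'E'
import re
t=open('rings.py').read()
t=t.replace('cv2.inRange(hsv,(0,0,0),(180,90,88))','(((B[...,0]-B[...,2])>3)&(B.max(2)<140)).astype(np.uint8)*255').replace('cv2.inRange(hsv,(0,0,175),(180,45,255))','(((B[...,0]-B[...,2])>-6)&(B.min(2)>110)).astype(np.uint8)*255').replace("    for k,g0","    B=cv2.GaussianBlur(im,(3,3),0).astype(int)\n    for k,g0")
open('rings.py','w').write(t)
E
python3 - <<'E'
import cv2
im=cv2.imread('pics/r1.png')
for n,(x,y) in dict(dark=(253,205),shadow=(285,192),bench=(220,230),bear=(113,168),rim=(112,185),bshadow=(143,158),bench2=(90,200)).items(): print(n,im[y-1:y+2,x-1:x+2].reshape(-1,3).mean(0).round())
E
python3 rings.py r1 r2
```

```text
dark [96. 96. 94.]
shadow [85. 89. 91.]
bench [140. 146. 150.]
bear [203. 205. 205.]
rim [149. 151. 151.]
bshadow [88. 92. 93.]
bench2 [144. 151. 154.]Traceback (most recent call last):
  File "rings.py", line 14, in <module>
    c=max(cv2.findContours(M,cv2.RETR_EXTERNAL,cv2.CHAIN_APPROX_NONE)[0],key=cv2.contourArea); c=cv2.convexHull(c)
ValueError: max() iterable argument is empty
```

```bash
sed -i 's/>3)&(B.max(2)<140)/>-3)\&(B.max(2)<125)/; s/>-6)&(B.min(2)>110)/>-6)\&(B.min(2)>100)/' rings.py; python3 rings.py r1 r2
```

```text
r1 dark [265.1 205.1] [41.7 42.7] [ 0.5813 -0.2028  0.007 ]
r1 brass [251.6  73. ] [37.9 41.1] [ 0.431  -0.1509  0.008 ]
r1 bearing [126.1 173.3] [41.5 46.3] [ 0.4724 -0.3436  0.0075]
r2 dark [316.  170.7] [46.1 47.3] [ 0.5813 -0.2022  0.007 ]
r2 bearing [165.9 134.6] [46.1 50. ] [ 0.4723 -0.343   0.0075]
dark (array([ 0.5804, -0.2023,  0.0105]), np.float64(8.452100362262431e-05))
bearing (array([ 0.4724, -0.3419,  0.0109]), np.float64(5.321117568106224e-05))
```

View pics/tiles_r1.png

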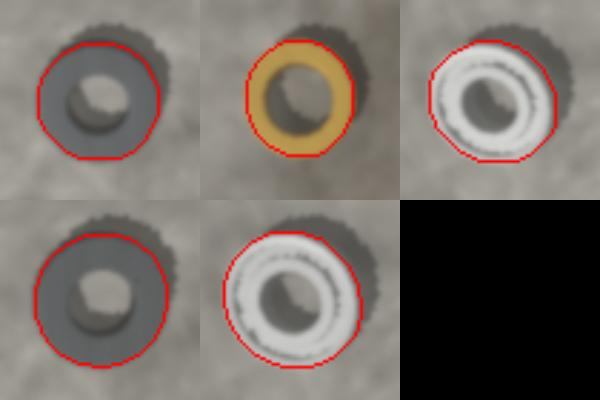

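The outlines now fit. Dark ring (0.5805,-0.2023), brass (0.431,-0.151), bearing (0.4724,-0.342). Going to the dark ring.

Call:
step_arm([
  [1,1.8,4.6,-10,0,0,0],
  [1,1.8,4.6,-10,0,0,0],
  [1,1.8,4.6,-10,0,0,0],
  [1,1.8,4.6,-10,0,0,0],
])

```text
time: 2.8
tool_pos: [0.5784, -0.1963, 0.1417]
tool_rot: [3.14, -0.011, 2.728]
contact_force: [-0.4, 0.9, -0.5]
opening: 0.0922
grip_force: 0.0
```

Call:
step_arm([
  [0.8,0,0,-4,0,0,0],
  [0.8,0,0,-8,0,0,0],
  [0.8,0,0,-11,0,0,0],
  [0.8,0,0,-11,0,0,0],
  [0.8,0,0,-11,0,0,0],
])

```text
time: 3.22
tool_pos: [0.5808, -0.202, 0.0377]
tool_rot: [3.141, -0.001, 2.725]
contact_force: [0.9, -0.4, 1.4]
opening: 0.0736
grip_force: 0.0
```

Call:
step_arm([
  [0.8,0,0,-1.5,0,0,0],
  [0.8,0,0,-3,0,0,0],
  [0.8,0,0,-3,0,0,0],
  [0.8,0,0,-3,0,0,0],
  [0.8,0,0,-3,0,0,0],
])

```text
time: 3.63
tool_pos: [0.5822, -0.2034, 0.0095]
tool_rot: [-3.142, 0.004, 2.724]
contact_force: [-0.1, 0.0, 0.4]
opening: 0.0733
grip_force: 0.0
```

Call:
step_arm([
  [0.4,0,0,0,0,0,0],
  [0.4,0,0,0,0,0,0],
  [0.4,0,0,0,0,0,0],
  [0.4,0,0,0,0,0,0],
  [0.4,0,0,0,0,0,0],
], grip_force=20)

```text
time: 4.05
tool_pos: [0.581, -0.2029, 0.0074]
tool_rot: [3.141, 0.001, 2.724]
contact_force: [-1.6, 1.3, 5.7]
opening: 0.0548
grip_force: 20.0
```

Call:
step_arm([
  [0.75,0,0,0,0,0,0],
  [0.75,0,0,0,0,0,0],
  [0.75,0,0,-0.4,0,0,0],
  [0.75,0,0,-0.4,0,0,0],
  [0.75,0,0,-0.4,0,0,0],
])

```text
time: 4.47
tool_pos: [0.5802, -0.2026, 0.0019]
tool_rot: [3.141, -0.001, 2.724]
contact_force: [-0.0, -0.3, -0.2]
opening: 0.0689
grip_force: 0.0
```

Call:
step_arm([
  [0.4,0,0,0,0,0,0],
  [0.4,0,0,0,0,0,0],
  [0.4,0,0,0,0,0,0],
  [0.4,0,0,0,0,0,0],
  [0.4,0,0,0,0,0,0],
], grip_force=25)

```text
time: 4.88
tool_pos: [0.5806, -0.2028, 0.0026]
tool_rot: [3.141, 0.0, 2.724]
contact_force: [0.2, -0.9, -1.3]
opening: 0.0552
grip_force: 25.0
```

Call:
step_arm([
  [0.4,0,0,3,0,0,0],
  [0.4,0,0,6,0,0,0],
  [0.4,0,0,10,0,0,0],
  [0.4,0,0,14,0,0,0],
  [0.4,0,0,18,0,0,0],
])

```text
time: 5.3
tool_pos: [0.58, -0.2025, 0.1841]
tool_rot: [3.141, -0.001, 2.724]
contact_force: [1.7, -0.5, -1.4]
opening: 0.0544
grip_force: 25.0
```

Call:
step_arm([
  [0.4,-4,16,1,0,0,0],
  [0.4,-4,16,1,0,0,0],
  [0.4,-4,16,1,0,0,0],
  [0.4,-4,16,1,0,0,0],
  [0.4,-4,16,1,0,0,0],
])

```text
time: 5.72
tool_pos: [0.5384, -0.0365, 0.1932]
tool_rot: [3.139, -0.002, 2.729]
contact_force: [-0.3, 0.6, -1.8]
opening: 0.0547
grip_force: 25.0
```

Call:
step_arm([
  [0.4,-4,16,0,0,0,0],
  [0.4,-4,16,0,0,0,0],
  [0.4,-4,16,0,0,0,0],
  [0.4,-4,16,0,0,0,0],
  [0.4,-4,16,0,0,0,0],
])

```text
time: 6.13
tool_pos: [0.4983, 0.1231, 0.1926]
tool_rot: [3.14, -0.002, 2.729]
contact_force: [-0.3, 0.5, -1.3]
opening: 0.0547
grip_force: 25.0
```

Call:
step_arm([
  [0.4,-3.8,14.4,-5,0,0,0],
  [0.4,-3.8,14.4,-5,0,0,0],
  [0.4,-3.8,14.4,-5,0,0,0],
  [0.4,-3.8,14.4,-5,0,0,0],
  [0.4,-3.8,14.4,-5,0,0,0],
])

```text
time: 6.55
tool_pos: [0.4598, 0.2651, 0.1404]
tool_rot: [-3.14, -0.004, 2.728]
contact_force: [-0.6, -0.9, -2.5]
opening: 0.0545
grip_force: 25.0
```

Call:
step_arm([
  [0.4,0,0,0,0,0,0],
  [0.4,0,0,0,0,0,0],
  [0.4,0,0,0,0,0,0],
])

```text
time: 6.8
tool_pos: [0.4634, 0.2602, 0.143]
tool_rot: [3.141, 0.001, 2.723]
contact_force: [-0.1, -1.3, -1.1]
opening: 0.0549
grip_force: 25.0
```

Call:
step_arm([
  [0.4,0,0.05,-3,0,0,0],
  [0.4,0,0.05,-6,0,0,0],
  [0.4,0,0.05,-7,0,0,0],
  [0.4,0,0.05,-7,0,0,0],
])

```text
time: 7.13
tool_pos: [0.4615, 0.2601, 0.0707]
tool_rot: [-3.138, -0.003, 2.722]
contact_force: [-0.6, -0.4, -1.2]
opening: 0.0545
grip_force: 25.0
```

Call:
step_arm([
  [0.4,0,0,-0.5,0,0,0],
  [0.4,0,0,-1,0,0,0],
  [0.4,0,0,-1.5,0,0,0],
  [0.4,0,0,-2,0,0,0],
  [0.4,0,0,-2,0,0,0],
])

```text
time: 7.55
tool_pos: [0.4624, 0.2616, 0.0521]
tool_rot: [-3.141, -0.0, 2.724]
contact_force: [-0.6, -0.7, -1.8]
opening: 0.0546
grip_force: 25.0
```

Call:
step_arm([
  [0.4,0,0,-1,0,0,0],
  [0.4,0,0,-2,0,0,0],
  [0.4,0,0,-3,0,0,0],
  [0.4,0,0,-3.3,0,0,0],
  [0.4,0,0,-3.3,0,0,0],
])

```text
time: 7.97
tool_pos: [0.462, 0.2616, 0.0182]
tool_rot: [-3.14, -0.002, 2.724]
contact_force: [0.1, -0.1, -1.6]
opening: 0.0547
grip_force: 25.0
```

Call:
step_arm([
  [0.4,0,0,-0.2,0,0,0],
  [0.4,0,0,-0.3,0,0,0],
  [0.4,0,0,-0.3,0,0,0],
])

```text
time: 8.22
tool_pos: [0.4626, 0.2617, 0.0166]
tool_rot: [-3.142, -0.0, 2.724]
contact_force: [0.3, 0.7, -1.9]
opening: 0.0544
grip_force: 25.0
```

Call:
step_arm([
  [0.4,0,0,-0.15,0,0,0],
  [0.4,0,0,-0.15,0,0,0],
  [0.8,0,0,-0.15,0,0,0],
  [0.8,0,0,-0.15,0,0,0],
  [0.8,0,0,-0.15,0,0,0],
])

```text
time: 8.63
tool_pos: [0.4628, 0.2618, 0.0154]
tool_rot: [3.141, 0.001, 2.724]
contact_force: [-0.1, -0.4, 0.3]
opening: 0.0698
grip_force: 0.0
```

Call:
step_arm([
  [0.8,0,0,0,0,0,0],
  [0.8,0,0,0,0,0,0],
  [0.8,0,0,3,0,0,0],
  [0.8,0,0,7,0,0,0],
  [0.8,0,0,11,0,0,0],
])

```text
time: 9.05
tool_pos: [0.4617, 0.2614, 0.1257]
tool_rot: [-3.14, -0.002, 2.724]
contact_force: [1.4, 1.1, 0.7]
opening: 0.0733
grip_force: 0.0
```

Call:
step_arm([
  [0.8,0,0,6,0,0,0],
  [0.8,0,0,6,0,0,0],
  [0.8,0,0,6,0,0,0],
])

```text
time: 9.3
tool_pos: [0.465, 0.2627, 0.1905]
tool_rot: [3.134, 0.007, 2.724]
contact_force: [0.5, 0.6, 0.4]
opening: 0.0736
grip_force: 0.0
```

Call:
step_arm([
  [0.8,-2,0,5,0,0,0],
  [0.8,-2,0,5,0,0,0],
  [0.8,-2,0,5,0,0,0],
])

```text
time: 9.55
tool_pos: [0.443, 0.2624, 0.2375]
tool_rot: [3.138, 0.003, 2.724]
contact_force: [0.4, 0.3, 0.6]
opening: 0.0733
grip_force: 0.0
```

Check the dark ring on the post, and move on to the brass ring.

```bash
python3 look.py k1; python3 - <<'E'
from h import *; import pickle
im=cv2.imread("pics/k1.png"); m,_=pickle.load(open("pics/k1.pkl","rb"))
p=proj(m,[.4625,.2616,.02]); x,y=map(int,p); x0=max(0,x-60);y0=max(0,y-60)
cv2.imwrite("pics/k1c.png",cv2.resize(im[y0:y0+120,x0:x0+120],None,fx=4,fy=4))
B=cv2.GaussianBlur(im,(3,3),0).astype(int); M=((B.max(2)<125)&(abs(B[...,0]-B[...,2])<4)&(abs(B[...,1]-B[...,2])<5)).astype(np.uint8)
yy,xx=np.indices(M.shape); M[np.hypot(xx-x,yy-y)>38]=0; M=cv2.morphologyEx(M,cv2.MORPH_OPEN,np.ones((3,3)))
c=max(cv2.findContours(M,cv2.RETR_EXTERNAL,cv2.CHAIN_APPROX_NONE)[0],key=cv2.contourArea); q=cv2.moments(cv2.convexHull(c)); q=(q['m10']/q['m00'],q['m01']/q['m00'])
print(p,q,cv2.fitEllipse(c),plane(m,q,.024))
E
```

```text
9.55 [0.443  0.2624 0.2375] [3.1378 0.0033 2.7244]Traceback (most recent call last):
  File "<stdin>", line 7, in <module>
ValueError: max() iterable argument is empty
```

View pics/k1c.png

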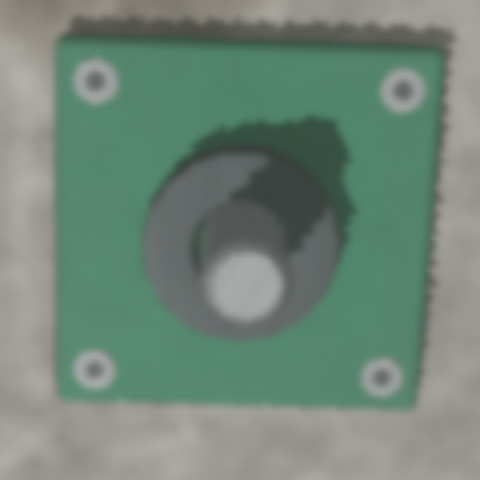

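Call:
step_arm([
  [0.8,0,-20,0,0,0,0],
  [0.8,0,-20,0,0,0,0],
  [0.8,0,-20,0,0,0,0],
  [0.8,0,-20,0,0,0,0],
  [0.8,0,-20,0,0,0,0],
])

```text
time: 10.02
tool_pos: [0.4417, 0.0592, 0.2331]
tool_rot: [-3.14, -0.003, 2.724]
contact_force: [0.4, -1.1, 0.4]
opening: 0.0736
grip_force: 0.0
```

Call:
step_arm([
  [0.8,0,-20,0,0,0,0],
  [0.8,0,-20,0,0,0,0],
  [0.8,0,-20,0,0,0,0],
  [0.8,0,-20,0,0,0,0],
  [0.8,0,-20,0,0,0,0],
])

```text
time: 10.43
tool_pos: [0.4417, -0.1411, 0.2331]
tool_rot: [-3.141, -0.003, 2.723]
contact_force: [1.6, -0.0, -0.5]
opening: 0.0732
grip_force: 0.0
```

Call:
step_arm([
  [0.8,0,0,0,0,0,0],
  [0.8,0,0,0,0,0,0],
])

```text
time: 10.6
tool_pos: [0.4419, -0.1396, 0.233]
tool_rot: [3.141, -0.004, 2.72]
contact_force: [0.5, -0.3, -0.2]
opening: 0.0731
grip_force: 0.0
```

The dark ring, centred at about (240,245) in the crop, lies flat on the plate around the post. Next is a second brass view from here.

```bash
python3 look.py b1; sed -i 's/^G=.*; V=/G={"brass":[.4327,-.1508,.008],"bearing":[.4745,-.3402,.0075]}; V=/' rings.py; python3 rings.py r1 b1
```

```text
10.6 [ 0.4419 -0.1396  0.233 ] [ 3.1412 -0.0035  2.7198]
r1 brass [251.6  73. ] [37.9 41.1] [ 0.431  -0.1509  0.008 ]
r1 bearing [126.1 173.3] [41.5 46.3] [ 0.4724 -0.3436  0.0075]
b1 brass [261.4 171.4] [37.8 38.3] [ 0.4326 -0.1517  0.008 ]
brass (array([ 0.4315, -0.1509,  0.0142]), np.float64(0.000116134736049024))
```

Call:
step_arm([
  [0.8,-1,-1.1,-4,0,0,0],
  [0.8,-1,-1.1,-8,0,0,0],
  [0.8,-1,-1.1,-12,0,0,0],
  [0.8,-1,-1.1,-16,0,0,0],
  [0.8,-1,-1.1,-19,0,0,0],
])

```text
time: 11.07
tool_pos: [0.4311, -0.1467, 0.0421]
tool_rot: [3.141, -0.003, 2.726]
contact_force: [-1.0, 0.1, -0.3]
opening: 0.0734
grip_force: 0.0
```

Call:
step_arm([
  [0.8,0,0,0,0,0,0],
  [0.8,0,0,0,0,0,0],
  [0.8,0,0,0,0,0,0],
])

```text
time: 11.32
tool_pos: [0.4336, -0.1488, 0.0464]
tool_rot: [3.142, 0.002, 2.725]
contact_force: [0.6, -0.6, 0.9]
opening: 0.0733
grip_force: 0.0
```

Call:
step_arm([
  [0.8,0,-0.2,-2,0,0,0],
  [0.8,0,-0.2,-3.5,0,0,0],
  [0.8,0,-0.2,-4,0,0,0],
  [0.8,0,-0.2,-4,0,0,0],
  [0.8,0,-0.2,-4,0,0,0],
])

```text
time: 11.73
tool_pos: [0.4335, -0.1515, 0.0065]
tool_rot: [-3.142, 0.002, 2.724]
contact_force: [0.1, -0.7, 0.9]
opening: 0.0735
grip_force: 0.0
```

Call:
step_arm([
  [0.8,0,0,0,0,0,0],
  [0.8,0,0,0,0,0,0],
])

```text
time: 11.9
tool_pos: [0.4333, -0.1516, 0.0062]
tool_rot: [-3.142, 0.002, 2.724]
contact_force: [-0.2, 0.0, 0.4]
opening: 0.0736
grip_force: 0.0
```

Call:
step_arm([
  [0.8,-0.1,0,-0.3,0,0,0],
  [0.8,-0.1,0,-0.3,0,0,0],
  [0.3,-0.1,0,-0.3,0,0,0],
  [0.3,-0.1,0,-0.3,0,0,0],
  [0.3,-0.1,0,-0.3,0,0,0],
])

```text
time: 12.32
tool_pos: [0.4316, -0.1513, 0.0021]
tool_rot: [3.141, -0.0, 2.724]
contact_force: [-0.7, -0.7, 0.6]
opening: 0.0577
grip_force: 0.0
```

Call:
step_arm([
  [0.3,0,0,0,0,0,0],
  [0.3,0,0,0,0,0,0],
  [0.3,0,0,0,0,0,0],
  [0.3,0,0,0,0,0,0],
])

```text
time: 12.65
tool_pos: [0.4316, -0.1513, 0.0021]
tool_rot: [3.141, 0.0, 2.724]
contact_force: [0.1, 0.4, -0.4]
opening: 0.0424
grip_force: 25.0
```

Call:
step_arm([
  [0.3,0,0,3,0,0,0],
  [0.3,0,0,6,0,0,0],
  [0.3,0,0,10,0,0,0],
  [0.3,0,0,14,0,0,0],
  [0.3,0,0,18,0,0,0],
])

```text
time: 13.07
tool_pos: [0.4309, -0.1509, 0.1838]
tool_rot: [3.141, -0.001, 2.724]
contact_force: [0.9, -1.5, -1.5]
opening: 0.0424
grip_force: 25.0
```

Call:
step_arm([
  [0.3,1.5,19,1,0,0,0],
  [0.3,1.5,19,1,0,0,0],
  [0.3,1.5,19,1,0,0,0],
  [0.3,1.5,19,1,0,0,0],
  [0.3,1.5,19,1,0,0,0],
])

```text
time: 13.48
tool_pos: [0.446, 0.042, 0.1924]
tool_rot: [3.141, -0.0, 2.725]
contact_force: [0.9, 0.3, 0.2]
opening: 0.0425
grip_force: 25.0
```

Call:
step_arm([
  [0.3,1.6,19,0,0,0,0],
  [0.3,1.6,19,0,0,0,0],
  [0.3,1.6,19,0,0,0,0],
  [0.3,1.6,19,0,0,0,0],
  [0.3,1.6,19,0,0,0,0],
])

```text
time: 13.9
tool_pos: [0.462, 0.2325, 0.1919]
tool_rot: [3.141, -0.001, 2.726]
contact_force: [-0.3, -0.4, -0.3]
opening: 0.0426
grip_force: 25.0
```

Call:
step_arm([
  [0.3,0,3.3,-4,0,0,0],
  [0.3,0,3.3,-7,0,0,0],
  [0.3,0,3.3,-10,0,0,0],
  [0.3,0,3.3,-11,0,0,0],
  [0.3,0,3.3,-11,0,0,0],
])

```text
time: 14.32
tool_pos: [0.4607, 0.261, 0.0795]
tool_rot: [-3.137, -0.004, 2.724]
contact_force: [-0.1, -0.7, -0.9]
opening: 0.0427
grip_force: 25.0
```

Call:
step_arm([
  [0.3,0,0,0,0,0,0],
  [0.3,0,0,0,0,0,0],
])

```text
time: 14.48
tool_pos: [0.464, 0.2618, 0.084]
tool_rot: [3.139, 0.002, 2.723]
contact_force: [0.4, -0.3, -0.7]
opening: 0.0426
grip_force: 25.0
```

Call:
step_arm([
  [0.3,0,0,-1.5,0,0,0],
  [0.3,0,0,-2,0,0,0],
  [0.3,0,0,-2.5,0,0,0],
  [0.3,0,0,-3,0,0,0],
  [0.3,0,0,-3,0,0,0],
])

```text
time: 14.9
tool_pos: [0.4626, 0.2617, 0.052]
tool_rot: [3.141, -0.0, 2.724]
contact_force: [-0.7, 0.3, -2.2]
opening: 0.0423
grip_force: 25.0
```

Call:
step_arm([
  [0.3,0,0,-0.7,0,0,0],
  [0.3,0,0,-1.4,0,0,0],
  [0.3,0,0,-2,0,0,0],
  [0.3,0,0,-2,0,0,0],
  [0.3,0,0,-2,0,0,0],
])

```text
time: 15.32
tool_pos: [0.4623, 0.2617, 0.0315]
tool_rot: [-3.141, -0.001, 2.724]
contact_force: [0.0, 0.5, -1.0]
opening: 0.0423
grip_force: 25.0
```

Call:
step_arm([
  [0.3,0,0,-0.2,0,0,0],
  [0.3,0,0,-0.25,0,0,0],
  [0.3,0,0,-0.25,0,0,0],
  [0.7,0,0,-0.25,0,0,0],
  [0.7,0,0,-0.25,0,0,0],
])

```text
time: 15.73
tool_pos: [0.4628, 0.2617, 0.0298]
tool_rot: [3.141, 0.0, 2.724]
contact_force: [0.6, -0.2, -0.0]
opening: 0.0515
grip_force: 0.0
```

Call:
step_arm([
  [0.8,0,0,0,0,0,0],
  [0.8,0,0,0,0,0,0],
  [0.8,0,0,3,0,0,0],
  [0.8,0,0,7,0,0,0],
  [0.8,0,0,11,0,0,0],
])

```text
time: 16.15
tool_pos: [0.4618, 0.2613, 0.1402]
tool_rot: [-3.14, -0.002, 2.724]
contact_force: [1.4, 1.1, -0.4]
opening: 0.0734
grip_force: 0.0
```

Call:
step_arm([
  [0.8,-2,0,9,0,0,0],
  [0.8,-2,0,9,0,0,0],
  [0.8,-2,0,9,0,0,0],
  [0.8,-2,0,9,0,0,0],
  [0.8,-2,0,9,0,0,0],
])

```text
time: 16.57
tool_pos: [0.4424, 0.2616, 0.2293]
tool_rot: [3.141, 0.0, 2.724]
contact_force: [0.4, 0.3, -0.3]
opening: 0.0737
grip_force: 0.0
```

```bash
python3 look.py p1
```

```text
16.5667 [0.4424 0.2616 0.2293] [3.1413 0.0003 2.724 ]
```

Call:
step_arm([
  [0.8,4,-7,0,0,0,0],
  [0.8,4,-7,0,0,0,0],
  [0.8,4,-7,0,0,0,0],
  [0.8,4,-7,0,0,0,0],
])

```text
time: 16.95
tool_pos: [0.4827, 0.19, 0.2271]
tool_rot: [-3.139, -0.004, 2.72]
contact_force: [0.0, 0.1, -0.3]
opening: 0.0734
grip_force: 0.0
```

```bash
python3 look.py p2; sed 's/^G=.*; V=/G={"brass":[.4625,.2616,.036]}; V=/' rings.py > placed.py; python3 placed.py p1 p2; python3 - <<'E'
from h import *
im=read_camera("scene")[:,:,::-1]; S=camera_model("scene"); x,y=map(int,proj(S,[.4625,.2616,.03]))
a=cv2.resize(im[y-35:y+35,x-40:x+40],(400,350),interpolation=cv2.INTER_CUBIC); b=cv2.resize(cv2.imread("pics/tiles_p1.png")[:,:400],(400,200))
cv2.imwrite("pics/chk.png",np.vstack([a,b]))
E
```

```text
16.95 [0.4827 0.19   0.2271] [-3.1389 -0.0036  2.72  ]
p1 brass [281.7 197.5] [40.  40.5] [0.4631 0.2609 0.036 ]
p2 brass [331.6 135.6] [43.1 44.5] [0.4628 0.2615 0.036 ]
brass (array([0.4624, 0.2612, 0.0388]), np.float64(3.0996700730868315e-05))
```

The brass ring's triangulated height matches it sitting home on the dark ring. On to the bearing.

Call:
step_arm([
  [0.8,0,-18,0,0,0,0],
  [0.8,0,-18,0,0,0,0],
  [0.8,0,-18,0,0,0,0],
  [0.8,0,-18,0,0,0,0],
  [0.8,0,-18,0,0,0,0],
])

```text
time: 17.47
tool_pos: [0.482, 0.0088, 0.229]
tool_rot: [-3.14, -0.001, 2.723]
contact_force: [0.6, 0.6, -0.6]
opening: 0.0738
grip_force: 0.0
```

Call:
step_arm([
  [0.8,0,-18,0,0,0,0],
  [0.8,0,-18,0,0,0,0],
  [0.8,0,-18,0,0,0,0],
  [0.8,0,-18,0,0,0,0],
  [0.8,0,-18,0,0,0,0],
])

```text
time: 17.88
tool_pos: [0.4824, -0.1717, 0.2288]
tool_rot: [-3.14, -0.0, 2.722]
contact_force: [0.0, -0.8, -0.3]
opening: 0.0736
grip_force: 0.0
```

Call:
step_arm([
  [0.8,-1,-17.4,-5,0,0,0],
  [0.8,-1,-17.4,-5,0,0,0],
  [0.8,-1,-17.4,-5,0,0,0],
  [0.8,-1,-17.4,-5,0,0,0],
  [0.8,-1,-17.4,-5,0,0,0],
])

```text
time: 18.3
tool_pos: [0.4719, -0.345, 0.1769]
tool_rot: [-3.142, -0.003, 2.722]
contact_force: [-1.3, 0.1, -0.7]
opening: 0.0737
grip_force: 0.0
```

Call:
step_arm([
  [0.8,0,0,-4,0,0,0],
  [0.8,0,0,-8,0,0,0],
  [0.8,0,0,-12,0,0,0],
  [0.8,0,0,-13,0,0,0],
  [0.8,0,0,-13,0,0,0],
])

```text
time: 18.72
tool_pos: [0.4715, -0.3393, 0.0465]
tool_rot: [3.139, -0.007, 2.725]
contact_force: [0.7, 0.2, -0.6]
opening: 0.0735
grip_force: 0.0
```

Call:
step_arm([
  [0.8,0,0,0,0,0,0],
  [0.8,0,0,0,0,0,0],
])

```text
time: 18.88
tool_pos: [0.4743, -0.3428, 0.0521]
tool_rot: [-3.14, 0.004, 2.725]
contact_force: [0.5, -0.7, 1.0]
opening: 0.0731
grip_force: 0.0
```

Call:
step_arm([
  [0.8,0,0,-2,0,0,0],
  [0.8,0,0,-3.5,0,0,0],
  [0.8,0,0,-4.4,0,0,0],
  [0.8,0,0,-4.4,0,0,0],
  [0.8,0,0,-4.4,0,0,0],
])

```text
time: 19.3
tool_pos: [0.4732, -0.3427, 0.0069]
tool_rot: [-3.141, 0.002, 2.724]
contact_force: [-0.0, -1.0, 0.2]
opening: 0.0737
grip_force: 0.0
```

Call:
step_arm([
  [0.8,0,0,0,0,0,0],
  [0.8,0,0,0,0,0,0],
  [0.8,0,0,0,0,0,0],
])

```text
time: 19.55
tool_pos: [0.4731, -0.3427, 0.0066]
tool_rot: [-3.141, 0.002, 2.724]
contact_force: [0.2, 0.3, 0.9]
opening: 0.0734
grip_force: 0.0
```

Call:
step_arm([
  [0.8,-0.1,0.1,-0.3,0,0,0],
  [0.8,-0.1,0.1,-0.3,0,0,0],
  [0.4,-0.1,0.1,-0.3,0,0,0],
  [0.4,-0.1,0.1,-0.3,0,0,0],
  [0.4,-0.1,0.1,-0.3,0,0,0],
], grip_force=30)

```text
time: 19.97
tool_pos: [0.4716, -0.3413, 0.0026]
tool_rot: [3.142, -0.0, 2.724]
contact_force: [-0.8, 0.7, 0.5]
opening: 0.0575
grip_force: 0.0
```

Call:
step_arm([
  [0.4,0,0,0,0,0,0],
  [0.4,0,0,0,0,0,0],
  [0.4,0,0,0,0,0,0],
  [0.4,0,0,0,0,0,0],
])

```text
time: 20.3
tool_pos: [0.4716, -0.3413, 0.0026]
tool_rot: [3.141, -0.0, 2.724]
contact_force: [-0.6, -0.6, -1.0]
opening: 0.0507
grip_force: 30.0
```

Call:
step_arm([
  [0.4,0,0,3,0,0,0],
  [0.4,0,0,6,0,0,0],
  [0.4,0,0,10,0,0,0],
  [0.4,0,0,14,0,0,0],
  [0.4,0,0,18,0,0,0],
])

```text
time: 20.72
tool_pos: [0.4711, -0.3409, 0.1842]
tool_rot: [3.141, -0.001, 2.724]
contact_force: [1.2, -0.9, -1.4]
opening: 0.0507
grip_force: 30.0
```

Call:
step_arm([
  [0.4,0,0,1,0,0,0],
  [0.4,0,0,1,0,0,0],
])

```text
time: 20.88
tool_pos: [0.4729, -0.3425, 0.1965]
tool_rot: [-3.139, 0.007, 2.724]
contact_force: [0.1, -0.1, -1.2]
opening: 0.051
grip_force: 30.0
```

Call:
step_arm([
  [0.4,0,19,0,0,0,0],
  [0.4,0,19,0,0,0,0],
  [0.4,0,19,0,0,0,0],
  [0.4,0,19,0,0,0,0],
  [0.4,0,19,0,0,0,0],
])

```text
time: 21.3
tool_pos: [0.4697, -0.147, 0.1903]
tool_rot: [3.14, -0.005, 2.725]
contact_force: [0.2, -0.3, -0.4]
opening: 0.0506
grip_force: 30.0
```

Call:
step_arm([
  [0.4,0,20,0,0,0,0],
  [0.4,0,20,0,0,0,0],
  [0.4,0,20,0,0,0,0],
  [0.4,0,20,0,0,0,0],
  [0.4,0,20,0,0,0,0],
])

```text
time: 21.72
tool_pos: [0.4698, 0.0514, 0.1905]
tool_rot: [-3.141, -0.004, 2.724]
contact_force: [0.0, -0.6, -1.3]
opening: 0.0509
grip_force: 30.0
```

Call:
step_arm([
  [0.4,-1,4,0,0,0,0],
  [0.4,-1,8,0,0,0,0],
  [0.4,-1,12,0,0,0,0],
  [0.4,-1,16,0,0,0,0],
  [0.4,-1,19,0,0,0,0],
])

```text
time: 22.13
tool_pos: [0.46, 0.2413, 0.1903]
tool_rot: [-3.14, -0.003, 2.725]
contact_force: [0.5, 0.3, 0.5]
opening: 0.0507
grip_force: 30.0
```

Call:
step_arm([
  [0.4,0,1.3,0,0,0,0],
  [0.4,0,2.3,-2,0,0,0],
  [0.4,0,2.3,-4,0,0,0],
  [0.4,0,2.3,-6,0,0,0],
  [0.4,0,2.3,-6,0,0,0],
])

```text
time: 22.55
tool_pos: [0.4584, 0.2601, 0.1273]
tool_rot: [-3.134, -0.007, 2.724]
contact_force: [-1.3, -0.2, -1.8]
opening: 0.0508
grip_force: 30.0
```

Call:
step_arm([
  [0.4,0,0,0,0,0,0],
  [0.4,0,0,0,0,0,0],
])

```text
time: 22.72
tool_pos: [0.4619, 0.2613, 0.1328]
tool_rot: [-3.141, -0.0, 2.723]
contact_force: [-0.3, -0.1, -1.1]
opening: 0.0509
grip_force: 30.0
```

Call:
step_arm([
  [0.4,0,0,-1.5,0,0,0],
  [0.4,0,0,-3,0,0,0],
  [0.4,0,0,-4,0,0,0],
  [0.4,0,0,-4.5,0,0,0],
  [0.4,0,0,-4.8,0,0,0],
])

```text
time: 23.13
tool_pos: [0.4618, 0.2616, 0.0846]
tool_rot: [3.141, 0.0, 2.723]
contact_force: [0.0, 0.8, -1.6]
opening: 0.0507
grip_force: 30.0
```

Call:
step_arm([
  [0.4,0,0,0,0,0,0],
  [0.4,0,0,0,0,0,0],
  [0.4,0,0,0,0,0,0],
  [0.4,0,0,0,0,0,0],
])

```text
time: 23.47
tool_pos: [0.462, 0.2619, 0.0852]
tool_rot: [3.141, 0.001, 2.724]
contact_force: [0.1, -0.2, -0.2]
opening: 0.0512
grip_force: 30.0
```

Call:
step_arm([
  [0.4,0,0,-0.4,0,0,0],
  [0.4,0,0,-0.8,0,0,0],
  [0.4,0,0,-0.9,0,0,0],
  [0.4,0,0,-0.9,0,0,0],
  [0.4,0,0,-0.9,0,0,0],
])

```text
time: 23.88
tool_pos: [0.4615, 0.2617, 0.0754]
tool_rot: [-3.141, -0.0, 2.724]
contact_force: [-0.1, 0.2, -1.2]
opening: 0.0505
grip_force: 30.0
```

Call:
step_arm([
  [0.4,0,0,0,0,0,0],
  [0.4,0,0,0,0,0,0],
  [0.4,0,0,0,0,0,0],
  [0.4,0,0,0,0,0,0],
  [0.4,0,0,0,0,0,0],
])

```text
time: 24.3
tool_pos: [0.4616, 0.2617, 0.0757]
tool_rot: [3.141, 0.0, 2.724]
contact_force: [0.7, -0.3, -1.2]
opening: 0.0507
grip_force: 30.0
```

```bash
python3 look.py f1; python3 - <<'E'
from h import *
S=camera_model("scene"); im=read_camera("scene")[:,:,::-1]; x,y=map(int,proj(S,[.4625,.2616,.05]))
a=cv2.resize(im[y-40:y+40,x-50:x+50],(500,400),interpolation=cv2.INTER_CUBIC)
w=cv2.resize(cv2.imread("pics/f1.png"),(266,200)); t=read_camera("top")[:,:,::-1]; T=camera_model("top"); x,y=map(int,proj(T,[.4625,.2616,.07])); t=cv2.resize(t[y-40:y+40,x-53:x+53],(266,200))
cv2.imwrite("pics/final.png",np.hstack([a,np.vstack([w,t])]))
print(observe()["tool_pos"],observe()["qvel"].round(4),proj(S,[.4625,.2616,.062]))
E
```

```text
24.3 [0.4616 0.2617 0.0757] [3.1414 0.0001 2.7238]
[0.46161046 0.26173493 0.07562236] [-0.0018  0.0005  0.0002  0.0012  0.0009 -0.0003] [181.37901709 167.83252171]
```

View pics/final.png

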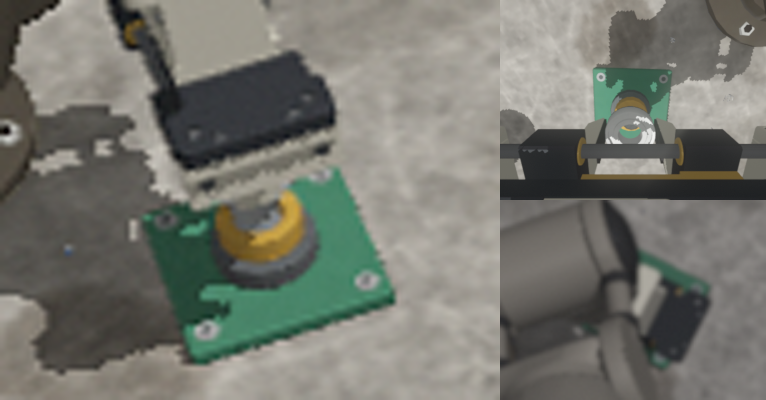

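The rings are stacked home on the plate. The bearing is held level, centred about 1 cm above the post tip, with the arm at rest, so I'm handing in.

```bash
python3 -c "
from cell import *
print(hand_in())"
```

```text
the job is handed in; nothing more can be done
None
```

I handed the job in at about 24 s. By my camera checks, both rings are home on the post, dark below brass, and the gripper holds the bearing level and centred about 1 cm above the post tip; no verdict came back.

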